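Sort the soldering bench: reels to the tray, glass to the bowls by colour

ROBOT

A 6-joint arm with a two-finger parallel gripper is mounted at the origin on the work surface. World frame = base frame: x ahead of the robot, y to its left, z up, the work surface at z = 0. Lengths are in m, angles in degrees, forces in N, time in s.
With the tool pointing down it reaches from about 0.325 to 0.85 m from the base axis. Payload 15.5 kg.
Tool frame: the origin (TCP) lies midway between the tips of the shut fingers; the grasp point (between the pads) lies 19 mm behind it; z points along the fingers, y is the line along which they close (so a half turn about z gives the same grasp; the last joint's range is limited). The gripper opens to 91 mm and grips with 3 to 60 N. Pads are 32 mm wide; open, the fingers measure 118 mm over their backs; the gripper's body (76 mm by 178 mm) begins 60 mm behind the grasp point.
Start: joints at [-72.049, 28.281, 77.091, -0, 74.628, -5.472], TCP at [0.248, -0.573, 0.176] pointing down, gripper open.
Joint ranges: [-166.48, 166.48], [-47.26, 123.95], [12.59, 153.08], [-70.14, 250.14], [6.76, 159.57], [-176.63, 176.63]. Speed limits (degrees/s): [108.29, 108.29, 147.25, 172.46, 172.46, 172.46].

INTERFACE

Orientations are given as a 3x3 rotation matrix whose columns are the frame's x, y, z axes.
In Python, from bench import ctrl gives the robot as it stands. The module is installed in compiled form; this text tells all that it offers. Calls block until the motion is done:
- ctrl.goto(position, orientation): joint-space move of the TCP to a pose.
- ctrl.move_l(position, vel=0.15, ori=None, contact_N=None): straight line of the TCP; ori=None keeps the orientation; vel is the mean speed in m/s. With contact_N (N) it stops when the force on the tool has changed by that much, and returns True; else False.
- ctrl.movej(angles): joint-space move.
- ctrl.command_gripper(opening): opening from 0.0 (shut) to 1.0 (fully open); the grip force is fixed at half the most; returns when the fingers have stopped.
- ctrl.sleep(seconds).
- ctrl.ik(position, orientation): joint angles nearest the present ones, or None.
- ctrl.read_camera(name): name is "side" or "top" or "wrist"; returns the picture (480x640x3 uint8, blue, green, red); there is no depth.
- ctrl.camera_params(name): a dict with "fx", "fy", "cx", "cy" (pixels), "pose" (4x4, takes a point from camera to world coordinates); the wrist camera has in their place "T_tool_cam" (4x4, takes a point from camera to tool coordinates, whose origin is the TCP and whose axes are the flange's). Camera axes: x right, y up, looking along -z (the intrinsics and any distortion apply to the point x, -y, -z); pixel columns grow to the right and rows downward; lengths in m; the calibration is good to about 2 mm. A picture is of the moment at which its call begins: read the wrist's pose just before it. camera_params takes no time and is no camera call.
A pose or a line that the arm cannot do raises ctrl.MotionError and nothing moves.
- ctrl.sign_off(): hands the job in; it is judged then, once.
Readings, each from a call of its own:
- ctrl.current_t(): time.
- ctrl.current_q(): joint angles.
- ctrl.current_dq(): joint speeds.
- ctrl.current_effort(): joint torques, N m.
- ctrl.current_tool_pos(): TCP position.
- ctrl.current_eef_rot(): TCP orientation.
- ctrl.current_contact_force(): force on the tool from outside, world axes, zero at the start.
- ctrl.current_wrist_torque(): the same for the moment, N m.
- ctrl.current_grip_width(): opening from 0.0 (shut) to 1.0 (fully open).
- ctrl.current_grasp_force(): force on a finger pad.
Only numpy, scipy, OpenCV 4.12 (cv2) and the standard library are available. Lean on these libraries where they do the work, as an engineer would, in place of code of your own. Each camera call takes 0.05 s, during which the arm holds its last target. There are 200 camera calls.

TASK

Tidy the soldering bench: stand both solder reels upright on the floor of the grey six-sided tray, put both green glass blocks into the mint-green bowl and the blue glass block into the cream bowl. Set each thing down gently, do not drop it, and leave the amber flux jar standing where it is.

Things in the scene. Friction and masses are not known exactly. Their poses are not given: they have to be found in the camera images.
- tall_reel: full solder reel standing upright, white plastic flanges 52 mm across with silver wire between (wound 45 mm across), a round black label 26 mm across on top, 46 mm high, flanges 4 mm thick, about 220 g. Origin: centre of its underside, z along its axis, up.
- slim_reel: low solder reel standing upright, white plastic flanges 52 mm across with silver wire between (wound 45 mm across), a round red label 26 mm across on top, 30 mm high, flanges 4 mm thick, about 140 g. Origin: centre of its underside, z along its axis, up.
- green_strip: oblong dark green glass block, 46 x 24 mm, 18 mm thick, about 50 g, lying flat. Origin: centre of its underside; x along the 46 mm side, y across the 24 mm side, z up.
- green_square: square dark green glass block, 30 x 30 mm, 18 mm thick, about 40 g, lying flat. Origin: centre of its underside; x and y along its sides, z up.
- blue_block: oblong dark blue glass block, 40 x 26 mm, 18 mm thick, about 47 g, lying flat. Origin: centre of its underside; x along the 40 mm side, y across the 26 mm side, z up.
- flux_jar: amber jar with a paper band and a black screw cap, 44 mm across and 50 mm high, standing in the same row as the five things to be sorted (about 120 mm apart, at least 100 mm centre to centre); it stays where it is. Origin: centre of its underside, z up.
- grey_tray: grey six-sided tray that does not move, 164 mm across the flats, wall 20 mm high and 5 mm thick, flat floor 4 mm above the bench. Origin: centre of its underside, z up, x towards the middle of one flat side. One of three targets in a row across the far part of the work area; which stands where changes. Hand tools less than 25 mm high lie in the gaps between them.
- mint_bowl: mint-green heavy round bowl that does not move, 160 mm across the rim and 42 mm high; the wall slopes in to a flat inner floor 110 mm across, 5 mm above the bench. Origin: centre of its underside, z up. One of three targets standing in a row across the far part of the work area; which stands where changes. Hand tools less than 25 mm high lie in the gaps between them.
- cream_bowl: cream-coloured heavy round bowl that does not move, 160 mm across the rim and 42 mm high; the wall slopes in to a flat inner floor 110 mm across, 5 mm above the bench. Origin: centre of its underside, z up. One of three targets standing in a row across the far part of the work area; which stands where changes. Hand tools less than 25 mm high lie in the gaps between them.
Things that resemble listed ones, but are neither listed nor needed, are in the scene too. Leave any yellow look-alike of the grey_tray alone.

How it is judged:
By the outcome, as a careful person would: the job done as asked, in the order asked, and still so for the second after the job is handed in, with the robot touching nothing.
It also fails if it takes over 120 s, if anything falls off the work surface, if the arm or the gripper's body presses on something with over 40 N, if the wrist force passes 120 N, or if a joint passes its speed limit or range.

## Working session

There is one attempt and no reset: what is moved stays moved. The work goes in short steps, each a Python script; the robot and the scene stay as the last script left them, time stands still between calls to the robot, and variables do not carry over. Pictures are saved under pics/ and viewed, at most 14 in all, crops included, and the job is handed in when it is done.

```bash
mkdir -p pics; python3 - <<'E'
from bench import ctrl
import cv2
for n in("top","side"):
    cv2.imwrite(f"pics/{n}0.png",ctrl.read_camera(n)); print(n,ctrl.camera_params(n))
print(ctrl.camera_params("wrist"),ctrl.current_eef_rot(),ctrl.current_t())
E
```

```text
top {'fx': 569.1698337935043, 'fy': 569.1698337935043, 'cx': 314.08016144459214, 'cy': 237.38993970372385, 'pose': array([[-1.25211984e-02,  9.81335638e-01, -1.91894724e-01,
         2.43610413e-01],
       [-9.99921509e-01, -1.23731540e-02,  1.96982317e-03,
        -8.38488032e-02],
       [-4.41285282e-04,  1.91904327e-01,  9.81413539e-01,
         1.23354258e+00],
       [ 0.00000000e+00,  0.00000000e+00,  0.00000000e+00,
         1.00000000e+00]])}
side {'fx': 576.8810643516891, 'fy': 576.8810643516891, 'cx': 321.84729881318066, 'cy': 233.8355687163588, 'pose': array([[-0.95853056,  0.22090195, -0.18005973,  0.24897299],
       [-0.28497809, -0.73722528,  0.61260622,  0.58385067],
       [ 0.00258133,  0.63851486,  0.76960517,  0.89667723],
       [ 0.        ,  0.        ,  0.        ,  1.        ]])}
{'fx': 344.95885385887954, 'fy': 344.95885385887954, 'cx': 317.61367803743605, 'cy': 242.44646204679, 'T_tool_cam': array([[ 2.73076662e-04,  9.59514596e-01,  2.81658774e-01,
         7.88516680e-02],
       [ 9.99999649e-01, -3.89412892e-05, -8.36870185e-04,
         4.96491553e-04],
       [-7.92021002e-04,  2.81658904e-01, -9.59514270e-01,
        -2.08215067e-01],
       [ 0.00000000e+00,  0.00000000e+00,  0.00000000e+00,
         1.00000000e+00]])} [[ 9.17605037e-01  3.97493266e-01 -3.14736160e-04]
 [ 3.97493376e-01 -9.17604506e-01  9.93600289e-04]
 [ 1.06146105e-04 -1.03683817e-03 -9.99999457e-01]] 0.1
```

View pics/top0.png

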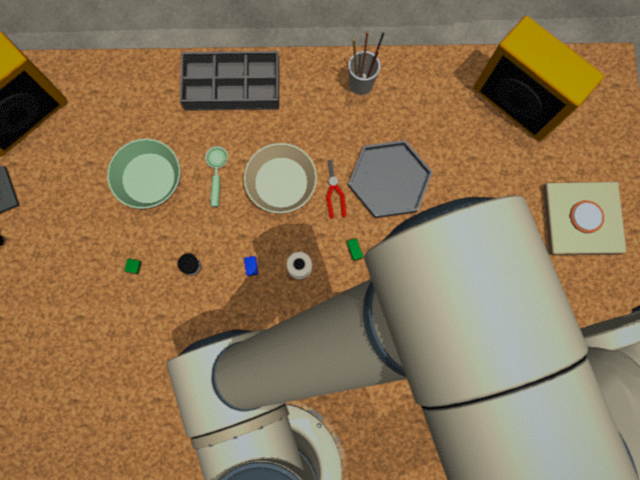

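View pics/side0.png

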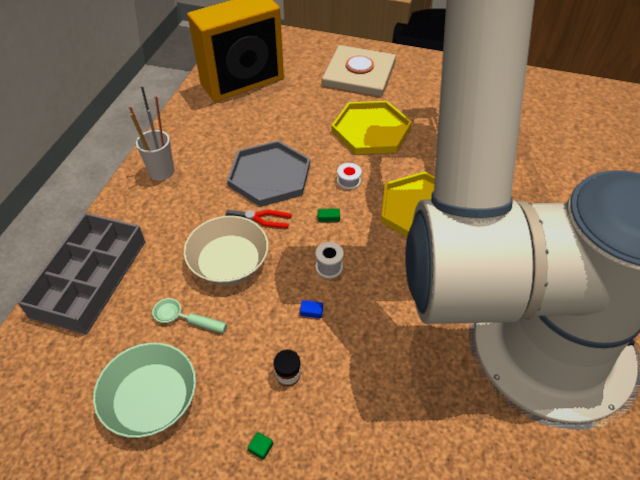

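The top view shows, left to right: 
- **Far row:** mint bowl (144,174), cream bowl (280,180), grey tray (389,179).
- **Near row:** green square (132,266), jar (189,264), blue block (251,266), tall reel (299,265), green strip (355,249).

The arm hides the slim reel there. The side view shows it at (349,172), beside two yellow trays to leave alone.

```bash
cat > h.py <<'E'
from bench import ctrl
import cv2, numpy as np
def R(yaw):
    c,s=np.cos(np.radians(yaw)),np.sin(np.radians(yaw)); return np.array([[c,s,0],[s,-c,0],[0,0,-1.]])
def pose(n):
    p=ctrl.camera_params(n)
    if n!="wrist": return p,p["pose"]
    T=np.eye(4); T[:3,:3]=ctrl.current_eef_rot(); T[:3,3]=ctrl.current_tool_pos(); return p,T@p["T_tool_cam"]
def p2w(pp,uv,z):
    p,T=pp; d=T[:3,:3]@np.array([(uv[0]-p["cx"])/p["fx"],-(uv[1]-p["cy"])/p["fy"],-1]); o=T[:3,3]
    return (o+d*(z-o[2])/d[2])[:2]
def shot(name):
    pp=pose("wrist"); im=ctrl.read_camera("wrist"); cv2.imwrite(f"pics/{name}.png",im); return pp,im
E
python3 - <<'E'
from h import *
t,s=pose("top"),pose("side")
f=lambda *a:np.round(p2w(*a)*1000).astype(int)
for n,a,b,z in [("mint",(144,174),(146,376),.04),("cream",(280,180),(227,244),.04),("tray",(389,179),(270,171),.02),("gsq",(132,266),(261,445),.015),("jar",(189,264),(287,362),.05),("blue",(251,266),(311,309),.015),("tall",(299,264),(329,253),.046),("strip",(355,249),(329,214),.015)]:
    print(n,f(t,a,z),f(s,b,z))
print("slim",f(s,(349,172),.03))
top=cv2.imread("pics/top0.png"); hsv=cv2.cvtColor(top,cv2.COLOR_BGR2HSV)
for n,lo,hi in [("green",(50,180,60),(75,255,255)),("blue",(110,150,60),(130,255,255))]:
    c,_=cv2.findContours(cv2.inRange(hsv,lo,hi),0,2)
    for k in c:
        if cv2.contourArea(k)>40:
            b=cv2.boxPoints(cv2.minAreaRect(k)); w=[p2w(t,q,.012) for q in b]
            e=[w[1]-w[0],w[2]-w[1]]; print(n,np.round(np.mean(w,0)*1000),[(round(np.linalg.norm(q)*1000),round(np.degrees(np.arctan2(q[1],q[0])))) for q in e])
E
```

```text
mint [623 284] [635 266]
cream [605 -14] [615 -22]
tray [ 611 -254] [ 612 -252]
gsq [424 308] [425 309]
jar [421 177] [424 183]
blue [421  51] [424  55]
tall [419 -54] [422 -53]
strip [ 455 -175] [ 456 -173]
slim [ 445 -288]
green [425. 308.] [(27, -10), (28, -103)]
green [ 456. -174.] [(21, -70), (43, -161)]
blue [422.  52.] [(25, -82), (40, -172)]
```

```bash
python3 - <<'E'
from h import *
ctrl.goto([.445,-.288,.15],R(10))
pp,im=shot("w1"); print(ctrl.current_q().__str__(),ctrl.current_tool_pos(),ctrl.current_t())
p,T=pp
for z in(0,.03):
    c=np.linalg.inv(T)@[.445,-.288,z,1]; print(p["cx"]+p["fx"]*c[0]/-c[2], p["cy"]-p["fy"]*c[1]/-c[2])
E
```

```text
[-3.94596527e+01  2.23556510e+01  9.23359837e+01 -9.88023472e-03
  6.52834291e+01  4.05908871e+01] [ 0.44485141 -0.28906582  0.15008556] 1.4583
315.7683645659144 218.66009599879504
315.6463352900139 225.26333333438618
```

View pics/w1.png

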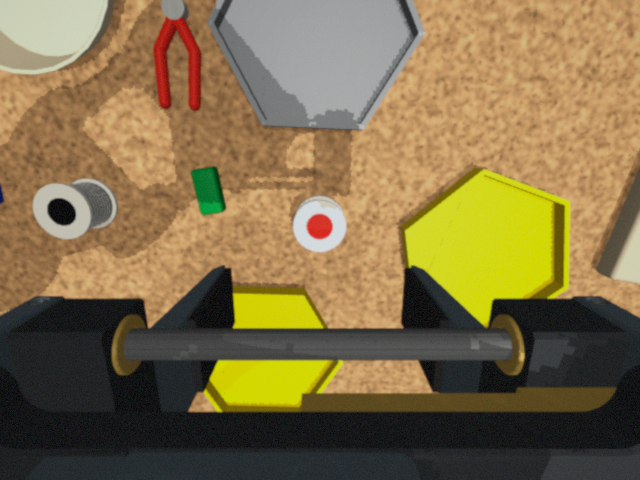

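The wrist view shows the slim reel's red label at (320,226), close to prediction. The nearest yellow tray corner is at (403,240), so a partly open gripper clears it.

```bash
cat >> h.py <<'E'
def grab(xy,yaw,z,pre=.75,hop=.12):
    ctrl.command_gripper(pre)
    ctrl.move_l([*xy,.07],vel=.2,ori=R(yaw)); ctrl.move_l([*xy,z],vel=.07)
    ctrl.command_gripper(0); print("grip",ctrl.current_grip_width()*91,ctrl.current_grasp_force())
    ctrl.move_l([*xy,hop],vel=.15); print("lift",ctrl.current_grip_width()*91,ctrl.current_grasp_force(),ctrl.current_contact_force(),ctrl.current_t())
def put(xy,yaw,z,opening,hop=.15):
    ctrl.goto([*xy,hop],R(yaw)); ctrl.move_l([*xy,z+.02],vel=.15)
    print("contact",ctrl.move_l([*xy,z-.005],vel=.02,contact_N=3),ctrl.current_tool_pos(),ctrl.current_contact_force())
    ctrl.command_gripper(opening); ctrl.move_l([*xy,z+.06],vel=.08); ctrl.move_l([*xy,hop],vel=.2); print("t",ctrl.current_t())
E
python3 - <<'E'
from h import *
pp=pose("wrist"); xy=p2w(pp,(320,226),.03); print(xy)
grab(xy,10,.004)
shot("w2")
E
```

```text
[ 0.44491493 -0.29247375]
grip 0.8341243749476237 0.0
lift 0.4476129992055196 0.0 [-0.22665849  0.40998718 -0.01954244] 5.65
```

View pics/w2.png

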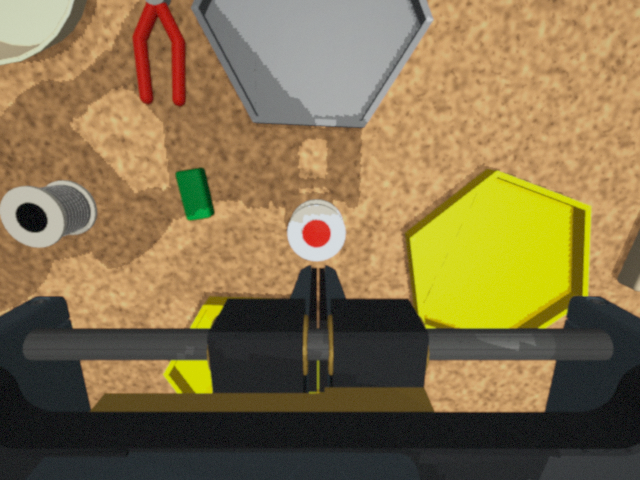

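The gripper shut on nothing. The reel is still at (316,233), under the closed fingertips at (318,268). I'll go down again with the fingers open, log the pose and take a look before closing.

```bash
python3 - <<'E'
from h import *
print(p2w(pose("wrist"),(316,233),.03),ctrl.current_tool_pos(),ctrl.current_grip_width())
ctrl.command_gripper(.75); print(ctrl.current_grip_width(),ctrl.current_t())
x,y,_=ctrl.current_tool_pos()
print(ctrl.move_l([x,y,.03],vel=.15),ctrl.current_tool_pos()); print(ctrl.move_l([x,y,.006],vel=.07,contact_N=8),ctrl.current_tool_pos(),ctrl.current_contact_force(),ctrl.current_t())
shot("w3")
cv2.imwrite("pics/s3.png",cv2.resize(ctrl.read_camera("side")[100:260,250:450],None,fx=3,fy=3))
E
```

```text
[ 0.44477107 -0.29142871] [ 0.44441065 -0.29208574  0.11906318] 0.001998691471678837
0.7481202835217752 6.8083
False [ 0.44528488 -0.2927279   0.03054278]
False [ 0.44485554 -0.29237433  0.00585857] [0.45292343 0.05671512 0.24480127] 8.05
```

View pics/w3.png

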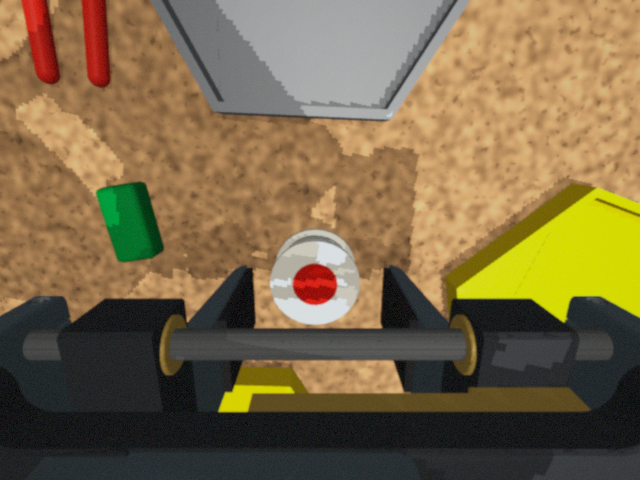

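View pics/s3.png

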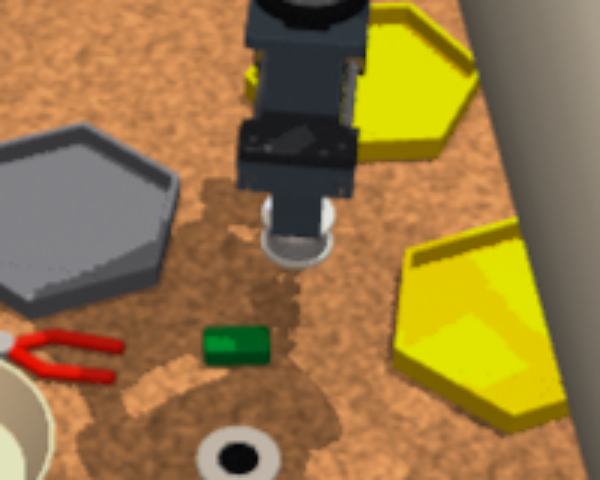

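The reel is now between the open fingers: red label at (315,284), pads at columns 250 and 385. I'll close in steps and watch width and force.

```bash
python3 - <<'E'
from h import *
for o in (.62,.55,.4):
    ctrl.command_gripper(o); print(o,ctrl.current_grip_width()*91,ctrl.current_grasp_force(),ctrl.current_contact_force(),ctrl.current_t())
shot("w4")
E
```

```text
0.62 56.58140083381728 0.0 [-0.21067954 -0.16633858  1.21969546] 8.5583
0.55 49.94288330257835 0.0 [-0.28341627 -1.01269059 -0.25350403] 8.8917
0.4 36.05544449275375 0.0 [ 0.68446855 -0.55201666  0.45270785] 9.3167
```

View pics/w4.png

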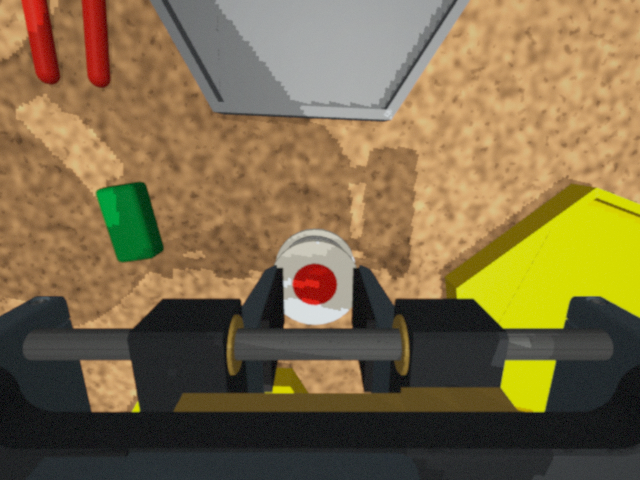

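With a 36 mm opening the pads overlap the 52 mm reel in the picture, yet there is no force. From the pixels (130 px for 68 mm, row 267) the real fingertips are about 39 mm behind the reported TCP, so they closed above the reel. I'll confirm by touching the bench around the reel.

```bash
python3 - <<'E'
from h import *
x,y,_=ctrl.current_tool_pos()
ctrl.command_gripper(.75)
print(ctrl.move_l([x,y,-.05],vel=.03,contact_N=4),ctrl.current_tool_pos(),ctrl.current_contact_force(),ctrl.current_t())
shot("w5")
E
```

```text
True [ 0.44486952 -0.29239584 -0.03781914] [-0.36180727  1.30745303 10.01042238] 11.35
```

View pics/w5.png

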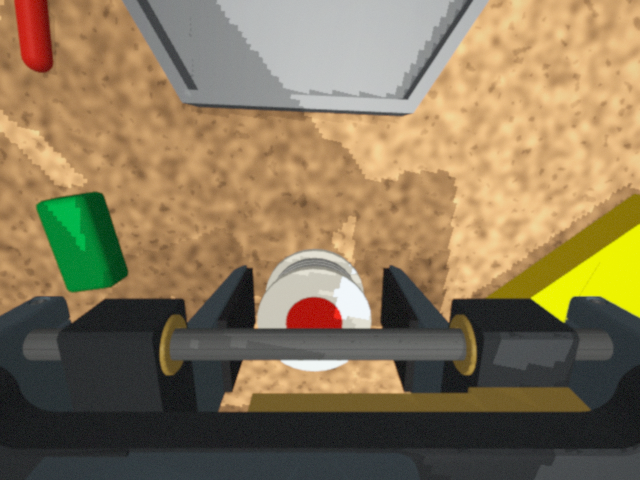

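Confirmed: contact came at reported z = -0.038, so the fingertips end about 37.5 mm behind the reported TCP. I'll fold that offset into the helpers and allow for the gripper body sitting that much lower.

```bash
sed -i 's/^def grab.*/OFF=.0375\ndef grab(xy,yaw,tip,pre=.75,hop=.08):\n    z=tip-OFF/; s/^def put(xy,yaw,z,opening,hop=.15):/def put(xy,yaw,tip,opening,hop=.08):\n    z=tip-OFF/' h.py
sed -i 's/\[\*xy,\.07\],vel=\.2/[*xy,.03],vel=.2/' h.py; cat h.py | tail -14
python3 - <<'E'
from h import *
x,y,_=ctrl.current_tool_pos()
ctrl.move_l([x,y,.0035-OFF],vel=.02); ctrl.command_gripper(0); print(ctrl.current_grip_width()*91,ctrl.current_grasp_force())
ctrl.move_l([x,y,.08],vel=.15); print(ctrl.current_grip_width()*91,ctrl.current_grasp_force(),ctrl.current_contact_force())
put((.647,-.253),0,.0075,.7)
pp,_=shot("w6"); p,T=pp
for w in [(.6115,-.253,.02),(.647,-.253,.034)]:
    c=np.linalg.inv(T)@[*w,1]; print(p["cx"]+p["fx"]*c[0]/-c[2], p["cy"]-p["fy"]*c[1]/-c[2])
E
```

```text
def shot(name):
    pp=pose("wrist"); im=ctrl.read_camera("wrist"); cv2.imwrite(f"pics/{name}.png",im); return pp,im
OFF=.0375
def grab(xy,yaw,tip,pre=.75,hop=.08):
    z=tip-OFF
    ctrl.command_gripper(pre)
    ctrl.move_l([*xy,.03],vel=.2,ori=R(yaw)); ctrl.move_l([*xy,z],vel=.07)
    ctrl.command_gripper(0); print("grip",ctrl.current_grip_width()*91,ctrl.current_grasp_force())
    ctrl.move_l([*xy,hop],vel=.15); print("lift",ctrl.current_grip_width()*91,ctrl.current_grasp_force(),ctrl.current_contact_force(),ctrl.current_t())
def put(xy,yaw,tip,opening,hop=.08):
    z=tip-OFF
    ctrl.goto([*xy,hop],R(yaw)); ctrl.move_l([*xy,z+.02],vel=.15)
    print("contact",ctrl.move_l([*xy,z-.005],vel=.02,contact_N=3),ctrl.current_tool_pos(),ctrl.current_contact_force())
    ctrl.command_gripper(opening); ctrl.move_l([*xy,z+.06],vel=.08); ctrl.move_l([*xy,hop],vel=.2); print("t",ctrl.current_t())
50.20164781264037 30.404005330055952
50.55226971462604 30.31674088910222 [ 0.6212212  -0.11028602 -2.39240514]
contact True [ 0.64694434 -0.25297233 -0.03011065] [-1.02700596 -1.14284217  7.82862074]
t 17.3417
316.2611474989256 283.53196042624927
316.1568583920299 248.18259717746474
```

View pics/w6.png

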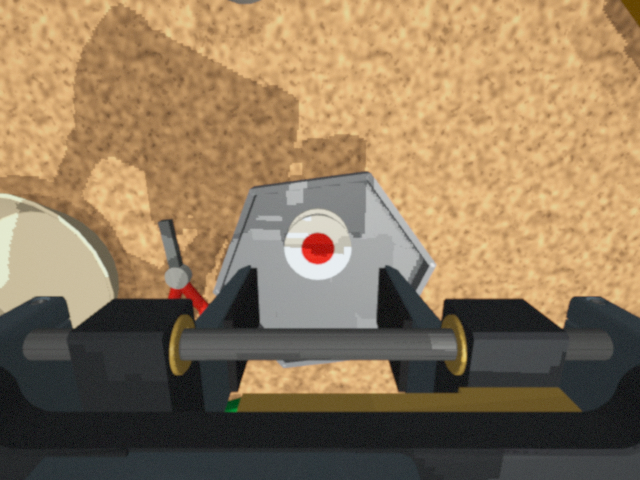

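The slim reel stands upright in the far half of the tray (label at (318,248)). Next is the tall reel, centred on its black label by code.

```bash
cat >> h.py <<'E'
def find(xy,z,yaw,lo,hi,name,hover=.11):
    ctrl.goto([*xy,hover],R(yaw)); pp,im=shot(name); p,T=pp
    c=np.linalg.inv(T)@[*xy,z,1]; u,v=p["cx"]-p["fx"]*c[0]/c[2],p["cy"]+p["fy"]*c[1]/c[2]
    m=cv2.inRange(cv2.cvtColor(im,cv2.COLOR_BGR2HSV),lo,hi); m=m*0+cv2.bitwise_and(m,cv2.circle(m*0,(int(u),int(v)),42,255,-1)); m[262:]=0
    k=max(cv2.findContours(m,0,2)[0],key=cv2.contourArea); r=cv2.minAreaRect(k)
    w=np.array([p2w(pp,q,z) for q in cv2.boxPoints(r)]); e=[w[1]-w[0],w[2]-w[1]]; L=[np.linalg.norm(q)*1000 for q in e]
    a=e[int(np.argmax(L))]; ang=(np.degrees(np.arctan2(a[1],a[0]))+90)%180-90
    print(name,"exp",(u,v),"got",r,"world",w.mean(0),"sides",L,"ang",ang); return w.mean(0),ang
E
python3 - <<'E'
from h import *
w,_=find((.4205,-.0535),.046,0,(0,0,0),(180,255,45),"w7",.14)
if np.linalg.norm(w-(.4205,-.0535))<.008:
    ctrl.command_gripper(.75); ctrl.move_l([*w,.03],vel=.2)
    print(ctrl.move_l([*w,.010-OFF],vel=.05,contact_N=4),ctrl.current_tool_pos())
    ctrl.command_gripper(0); print(ctrl.current_grip_width()*91,ctrl.current_grasp_force())
E
```

```text
w7 exp (np.float64(315.72788356341766), np.float64(233.84260379996576)) got ((317.0, 232.5), (23.0, 22.0), 90.0) world [ 0.42165288 -0.05465353] sides [np.float64(19.723121075830495), np.float64(21.51267230140385)] ang 0.489137827434206
False [ 0.42182843 -0.05469044 -0.02727336]
49.85011057452947 30.00052571296692
```

```bash
python3 - <<'E'
from h import *
x,y,_=ctrl.current_tool_pos()
ctrl.move_l([x,y,.08],vel=.15); print(ctrl.current_grip_width()*91,ctrl.current_grasp_force(),ctrl.current_contact_force())
put((.576,-.253),0,.014,.7)
w,a=find((.456,-.174),.018,19,(45,120,30),(80,255,255),"w8")
cv2.imwrite("pics/s8.png",cv2.resize(ctrl.read_camera("side")[100:280,180:420],None,fx=3,fy=3)); print(ctrl.current_t())
E
```

```text
49.8446138331444 29.999793469905853 [-0.20300684 -0.14104812 -0.3471004 ]
contact True [ 0.57590766 -0.25291965 -0.02341009] [-1.47710877  0.68563162  7.90639419]
t 26.5417
w8 exp (np.float64(317.0970294542451), np.float64(232.37528672180522)) got ((319.5, 229.5), (49.0, 25.0), 90.0) world [ 0.45877721 -0.17532279] sides [np.float64(21.948785087206854), np.float64(45.28886229335221)] ang 19.68315748261577
27.2833
```

View pics/s8.png

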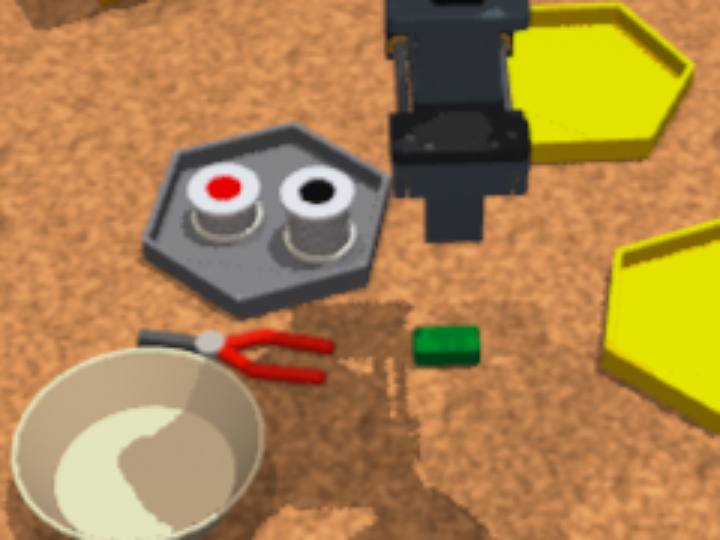

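View pics/w8.png

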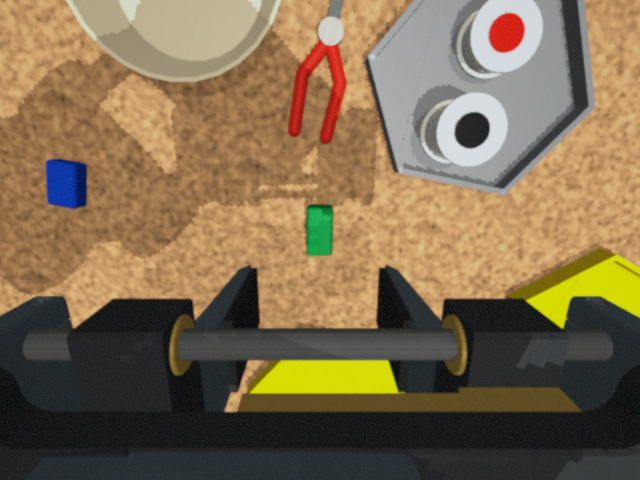

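Both reels stand upright in the grey tray. The green strip is found, and I take its centre as (0.457, -0.175), long side at 19.7°. I'll pick it up and cross-check the bowl centres using their inner floors.

```bash
python3 - <<'E'
from h import *
t,s=pose("top"),pose("side")
for n,a,b in [("mint",(151,178),(150,398)),("cream",(281,183),(228,258))]: print(n,p2w(t,a,.005),p2w(s,b,.005))
im=cv2.imread("pics/top0.png"); hsv=cv2.cvtColor(im,cv2.COLOR_BGR2HSV)
for n,(x0,x1),lo,hi in [("mint",(100,190),(60,40,60),(90,160,255)),("cream",(240,320),(14,15,90),(45,105,255))]:
    m=cv2.inRange(hsv,lo,hi); k=np.zeros_like(m); k[135:215,x0:x1]=m[135:215,x0:x1]
    c=cv2.convexHull(max(cv2.findContours(cv2.morphologyEx(k,cv2.MORPH_OPEN,np.ones((3,3))),0,2)[0],key=cv2.contourArea)); e=cv2.fitEllipse(c); print(n,e,p2w(t,e[0],.038))
grab((.457,-.1753),19.7,.004,.55,.1)
E
```

```text
mint [0.62431568 0.27814556] [0.62615733 0.28609974]
cream [ 0.60896379 -0.0137333 ] [ 0.61463293 -0.01528327]Traceback (most recent call last):
  File "<stdin>", line 7, in <module>
cv2.error: OpenCV(4.12.0) /io/opencv/modules/imgproc/src/shapedescr.cpp:361: error: (-201:Incorrect size of input array) There should be at least 5 points to fit the ellipse in function 'fitEllipseNoDirect'
```

```bash
python3 - <<'E'
from h import *
grab((.457,-.1753),19.7,.004,.55,.1)
put((.6495,.281),0,.009,.38,.1)
find((.425,.308),.012,-10,(45,120,30),(80,255,255),"w9")
cv2.imwrite("pics/s9.png",cv2.resize(ctrl.read_camera("side")[300:480,40:340],None,fx=2.6,fy=2.6))
E
```

```text
grip 23.783669595679182 29.999306201934814
lift 23.98131201022964 29.998247623443604 [ 0.3336979   0.71087875 -1.16810912] 30.875
contact True [ 0.64940526  0.28093965 -0.02848462] [-0.00818448 -0.45753623  6.97128164]
t 36.2667
w9 exp (np.float64(316.8888144225445), np.float64(232.97002797838383)) got ((317.5, 230.5), (33.0, 31.0), 90.0) world [0.42699182 0.30708049] sides [np.float64(27.986237455845757), np.float64(31.16255109468236)] ang -9.251562894004223
```

View pics/w9.png

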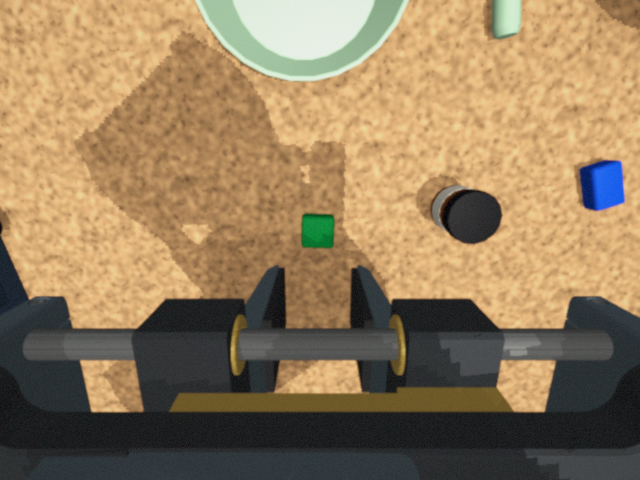

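The green square at (317,230) is square to the gripper, and the jar at (470,215) is well clear. I'll grab and place it, then locate the blue block.

```bash
python3 - <<'E'
from h import *
grab((.426,.3072),-10,.004,.55,.1)
put((.5965,.281),0,.009,.43,.1)
w,a=find((.422,.052),.012,8,(105,120,30),(130,255,255),"w10")
cv2.imwrite("pics/s10.png",cv2.resize(ctrl.read_camera("side")[200:480,40:400],None,fx=2.1,fy=2.1))
E
```

```text
grip 29.534997187350886 30.001172125339508
lift 29.403319433756412 29.99994456768036 [ 1.27324465 -0.52763953 -0.71412203] 40.8167
contact True [ 0.59641361  0.28096204 -0.0284065 ] [-1.307148   -0.51708513  6.69524519]
t 45.1083
w10 exp (np.float64(316.7430889378905), np.float64(232.51629148025617)) got ((318.5, 230.0), (44.0, 27.0), 90.0) world [0.42420079 0.05068347] sides [np.float64(24.264264732321397), np.float64(41.53909453139309)] ang 8.680116611665966
```

View pics/s10.png

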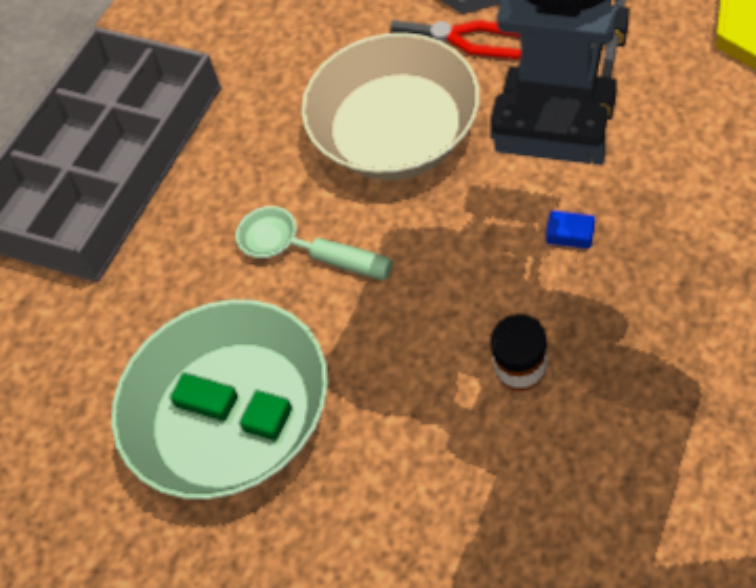

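Both green blocks lie flat on the mint bowl's floor and the jar hasn't moved. Now the blue block.

```bash
python3 - <<'E'
from h import *
grab((.423,.0507),8.5,.004,.55,.1)
put((.609,-.014),8.5,.009,.4,.1)
ctrl.move_l([.5,.05,.2],vel=.25)
cv2.imwrite("pics/s11.png",ctrl.read_camera("side")); print(ctrl.current_t())
E
```

```text
grip 25.70660715938094 30.00115066766739
lift 25.67634202401516 29.999843537807465 [-1.02384902  0.43195986 -0.74866911] 49.85
contact True [ 0.60894322 -0.01398915 -0.02849092] [-1.52734565 -0.17078683  6.6613403 ]
t 54.2417
55.0833
```

View pics/s11.png

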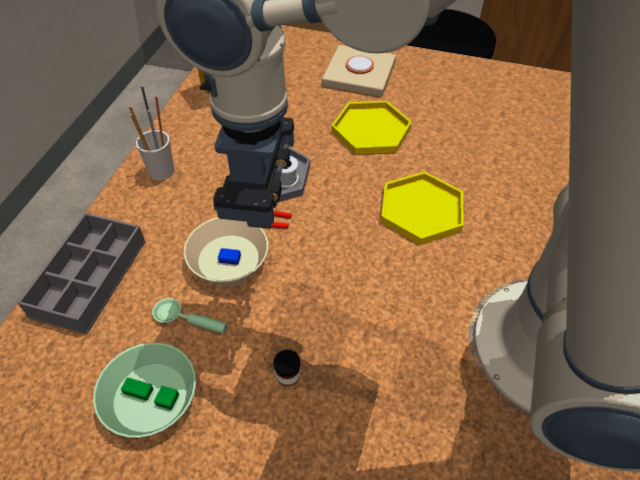

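The blue block lies in the cream bowl at (229,256), the greens in the mint bowl at (137,389) and (166,398), and the jar is still at (287,362). The arm is clear of everything, so I'm handing in.

```bash
python3 -c "
from bench import ctrl
print(ctrl.sign_off())"
```

```text
the job is handed in; nothing more can be done
None
```

I handed the job in at about 55 s: both reels stand upright in the grey tray, both green blocks are in the mint bowl, the blue block is in the cream bowl, and the flux jar was not moved.

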